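# Open the cover of a benchtop optics unit

### The job

Open the white optics unit on the bench: turn its two captive thumbscrews, one after the other, counter-clockwise all the way to their stops, then slide the metal cover plate up against the raised lip of the unit and lift it free over the screw heads by its black handle. Lay the cover gently in the middle of the grey mat, handle up, and let go. Leave the bottle, the beaker and the blue tray where they stand.

Things in the scene. Friction and masses are not known exactly. Their poses are not given: they have to be found in the camera images.
- unit: white fixed instrument case, 230 (x) x 210 (y) x 85 mm high, axis x towards its lip; origin at the centre of its underside on the bench, z up. The two screw axes stand upright at x = +30 mm, y = +55 mm (left) and -55 mm (right)
- deck (a point): centre of the unit's top deck, 85 mm above the bench, axes as the unit's. A raised lip 12 mm high, 10 mm thick, 190 mm long runs along y on the deck at its +x end (inner face at x = +102 mm)
- cover: loose grey metal plate, 170 (x) x 164 (y) x 4 mm, 0.26 to 0.44 kg, flat on the deck; origin at the centre of its underside, z up. Starts at x = -20 mm, y = 0 in the unit's frame, axes as the unit's. With both screws loosened a few newtons slide it 36 mm along the unit's +x until its edge meets the lip; there it lifts straight up. A tight screw or the lip stops it firmly
- opening_left (a point): centre, on the cover's top, of the 36 x 36 mm opening that the left screw head passes (x = +14, y = +55 mm on the cover). From it a slot 9 mm wide runs towards +x, with the 7 mm screw shank at its closed end, 36 mm away, at the start. A 4 mm high rib beside the slot catches the screw's collar while tight: no sliding; and in the slot the collar prevents lifting
- opening_right (a point): the same for the right screw (y = -55 mm on the cover)
- cover_handle (a point): centre of the cover's black handle: an upright bar 12 mm thick (x) x 60 mm long (y) x 30 mm tall, standing on the plate; this point lies 15 mm above the plate's top, at the middle of the cover; axes as the cover's
- screw_left (a joint): turn of the left (unit's +y) thumbscrew, rad: 0 fully tight, grows counter-clockwise seen from above; captive stop at 3.1. Starts at 0 to 0.4. It rises 2 mm per rad and clears the rib with some margin from 2.6 on. Turning takes about 0.1 N m; it stays where it is left
- screw_right (a joint): the same for the right (unit's -y) thumbscrew
- screw_left_head (a point): centre of the left screw's steel grip, an upright flat bar 24 mm long (x) x 10 mm thick (y) x 28 mm tall, on the screw's axis; turns and rises with the screw; z up. Below the bar is the 20 mm wide collar, 4 mm thick (top 14 mm under this point): fingertips must stay above it. The whole turn needs more than one grasp
- screw_right_head (a point): the same for the right screw
- mat: fixed flat grey mat on the bench, 250 x 250 x 4 mm, beside the unit; origin at the centre of its underside
- bottle: white bottle, 68 mm wide, 170 mm tall, bystander; origin at the centre of its underside
- beaker: glass beaker, 72 mm wide, 90 mm tall, bystander; origin at the centre of its underside
- tray: blue open tray, 90 x 70 x 35 mm, bystander beyond the work; origin at the centre of its underside
Mind the look-alikes: they are no part of the job. Of the things that look like the cover, the middle-sized one is meant.

How it is judged:
On the way, in this order (a step that is already met when the one before it is completed fails the run):
1. one thumbscrew is loosened (2.6 rad or more) (value of joint any of screw_left, screw_right above 2.6 rad), for 0.1 s.
2. both thumbscrews are loosened (value of joint each of screw_left, screw_right above 2.6 rad), for 0.1 s.
3. the cover has been slid to the lip (within 6 mm), still on the deck (x of cover in the frame of unit above 0.01 m and z of cover in the frame of unit below 0.092 m), for 0.1 s.
4. the cover is lifted free of the screw heads (z of cover in the frame of unit above 0.13 m), for 0.05 s.
At the end, for the whole second after the job is handed in: The cover lies at rest, flat and handle up (within 0.08 rad) on the mat, its centre within 50 mm of the mat's centre, and both screws are still loosened (2.4 rad or more) (horizontal distance between cover and mat below 0.05 m and height (world z) of cover below 0.01 m and angle between cover's own z axis and vertical below 0.08 rad and linear speed of cover below 0.02 m/s and value of joint each of screw_left, screw_right above 2.4 rad); the robot touches nothing.
It fails at once if a bystander is moved by more than 20 mm (distance of any of bottle, beaker, tray from where it was at the start of the episode above 0.02 m).
It fails at once if the cover comes down on the mat at over 0.5 m/s (dropped or slammed) (height (world z) of cover below 0.03 m and linear speed of cover above 0.5 m/s).
It also fails if it takes over 72 s, if anything falls off the work surface, if the arm or the gripper's body presses on something with over 40 N, if the wrist force passes 120 N, or if a joint passes its speed limit or range.

### The arm

A 6-joint arm with a two-finger parallel gripper is mounted at the origin on the work surface. World frame = base frame: x ahead of the robot, y to its left, z up, the work surface at z = 0. Lengths are in m, angles in rad, forces in N, time in s.
With the tool pointing down it reaches from about 0.4 to 0.825 m from the base axis. Payload 7 kg.
Tool frame: the origin (TCP) lies at the very end of the fingers, on their centre line; the grasp point (between the pads) lies 19 mm behind it (tcp_to_grasp is the distance from the TCP to the grasp point, in m); x points along the fingers, z is the direction in which the jaws open and shut, and the axes are right-handed (so a half turn about x gives the same grasp; the last joint's range is limited). The gripper opens to 88 mm and grips with 3 to 60 N. Pads are 19 mm wide; open, the fingers measure 130 mm over their backs; the gripper's body (78 mm by 193 mm) begins 47 mm behind the grasp point.
Start: joints at [1.389, 0.359, 0.012, 0, -1.224, -0.288], TCP at [0.306, 0.602, 0.227] pointing down, gripper open.
Joint ranges: [-3.07, 3.07], [-1.43, 2.12], [-1.02, 1.25], [-3.03, 1.67], [-3.05, -0], [-3.03, 3.03]. Speed limits (rad/s): [2.39, 2.39, 3.01, 3.14, 3.14, 3.14].

### API

Orientations are given as [roll, pitch, yaw] about the fixed x, y, z axes, in that order (R = Rz(yaw) Ry(pitch) Rx(roll)).
In Python, from station import get_state, grab_frame, job_done, tcp_to_grasp gives the robot as it stands. The module is installed in compiled form; this text tells all that it offers.
- The arm moves only by the shell command python3 -m crank 'ROWS' [FORCE]. ROWS is JSON, a list of rows, each a list of 7 numbers: the shift along the tool's x, y, z in m, then the turn, a rotation vector about the tool's x, y, z in rad, then the opening, from 0 (shut) to 1 (fully open). In form: [[x, y, z, wx, wy, wz, fingers], ...]. A call has 1 to 10 rows; each row is the pose to reach, as a shift and turn from the pose commanded when the call began, along the tool's axes at that moment; what a row does not reach only later rows make up. A row lasts 1/8 s, in which the tool goes at most 62.5 mm and 10.7 degrees, less where a joint would pass 70% of its speed; a pose out of reach is approached as far as the arm can. A call with a gripper value outside its range is refused whole. The fingers move at their own pace and stop on an object; FORCE is the grip in N (left out, the last holds). Time passes only in rows, so rows that repeat a pose let the fingers close. It gives the time, the measured TCP pose, the force and the opening at its end, in the units of the state.
- get_state(): the state, without advancing time (a new reading comes with each control period).
- grab_frame(name): name is "side" or "top" or "wrist"; returns a dict with "pixels" (480x640x3 uint8, red, green, blue), "vfov" (degrees; the focal length in pixels is half the picture's height over the tangent of half this angle, whatever the lens; pixels are square), "cx", "cy" (the principal point, pixels), "extrinsics" (4x4, takes a point from world to camera coordinates). Camera axes: x right, y up, looking along -z (the intrinsics and any distortion apply to the point x, -y, -z); pixel columns grow to the right and rows downward; lengths in m; the calibration is good to about 2 mm. A picture is of the moment at which its call begins. There is no depth.
- job_done(): hands the job in, once; it reports no verdict.
The state is a dict: "t": time; "q": joint angles; "qd": joint speeds; "joint_efforts": joint torques, N m; "eef_pos": TCP position; "ee_rot": TCP orientation; "force": force on the tool from outside, world axes, zero at the start; "moment": the same for the moment, N m; "width": finger opening in m.
Only numpy, scipy, OpenCV 4.12 (cv2) and the standard library are available. Lean on these libraries where they do the work, as an engineer would, in place of code of your own. Each camera call takes 0.05 s, during which the arm holds its last target.

## Working session

There is one attempt and no reset: what is moved stays moved. The work goes in short steps, Python scripts to look and compute and a shell command to move; the robot and the scene stay as the last step left them, time stands still between calls to the robot, and variables do not carry over. Pictures are saved under pics/ and viewed, and the job is handed in when it is done.

```bash
mkdir -p pics; python3 - <<'E'
from station import *
import cv2
print(get_state(), tcp_to_grasp)
for n in ["side","top","wrist"]:
    f=grab_frame(n); cv2.imwrite(f"pics/{n}0.png",f["pixels"][:,:,::-1]); print(n,{k:v for k,v in f.items() if k!="pixels"})
E
```

```text
{'t': 0.0, 'q': array([ 1.38909970e+00,  3.59416604e-01,  1.10769922e-02, -3.49092419e-04,
       -1.22412430e+00, -2.88104102e-01]), 'qd': array([ 1.67378809e-03, -4.91371317e-04, -5.28391315e-04, -2.59172891e-04,
       -7.71568701e-05, -7.23585515e-04]), 'joint_efforts': array([-1.18738695e-03, -5.82705116e+01,  2.93058211e+01,  6.99716136e+00,
        6.69296103e-03, -1.60646036e-04]), 'eef_pos': array([0.30537887, 0.60142172, 0.22561157]), 'ee_rot': array([ 0.09382098,  1.56909675, -1.94689496]), 'force': array([-1.30564865,  0.83024321,  0.84095502]), 'moment': array([ 0.01177896, -0.03611459, -0.03422266]), 'width': 0.08762062793546424} 0.0188
side {'vfov': 46.834932057034884, 'cx': 316.53924786226526, 'cy': 239.7191113390803, 'extrinsics': array([[ 0.95364449, -0.30055564, -0.01511606, -0.51545852],
       [ 0.20134993,  0.59992837,  0.77430236, -0.17298647],
       [-0.22365239, -0.7414528 ,  0.63263525, -1.45863583],
       [ 0.        ,  0.        ,  0.        ,  1.        ]])}
top {'vfov': 44.9550302044985, 'cx': 326.2061770834142, 'cy': 239.92492569752605, 'extrinsics': array([[ 0.02665008, -0.99956313,  0.01277992, -0.0331104 ],
       [ 0.98809347,  0.02827788,  0.15123376, -0.53014366],
       [-0.15152908,  0.00859736,  0.98841541, -1.86444597],
       [ 0.        ,  0.        ,  0.        ,  1.        ]])}
wrist {'vfov': 68.88605860247276, 'cx': 319.5173824666538, 'cy': 241.0523760516302, 'extrinsics': array([[-0.45259896, -0.89171145,  0.00220882,  0.67342886],
       [ 0.85105969, -0.43270242, -0.29743238,  0.03714878],
       [ 0.26617962, -0.13273775,  0.95474033, -0.39101174],
       [ 0.        ,  0.        ,  0.        ,  1.        ]])}
```

View pics/top0.png

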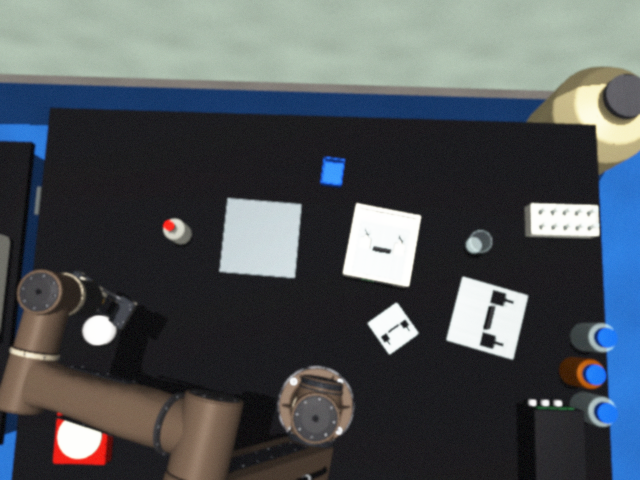

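View pics/side0.png

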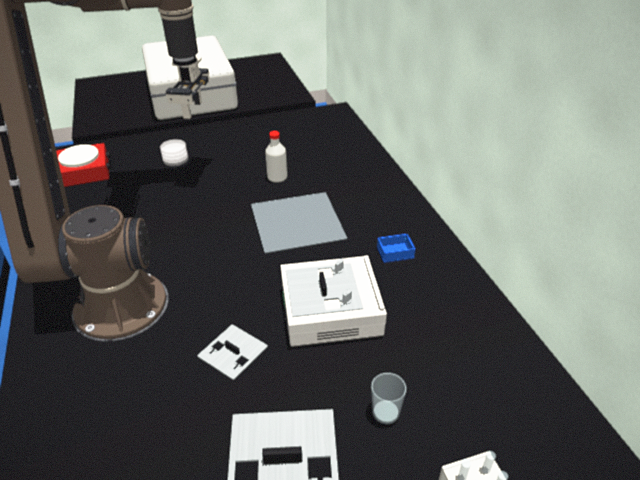

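View pics/wrist0.png

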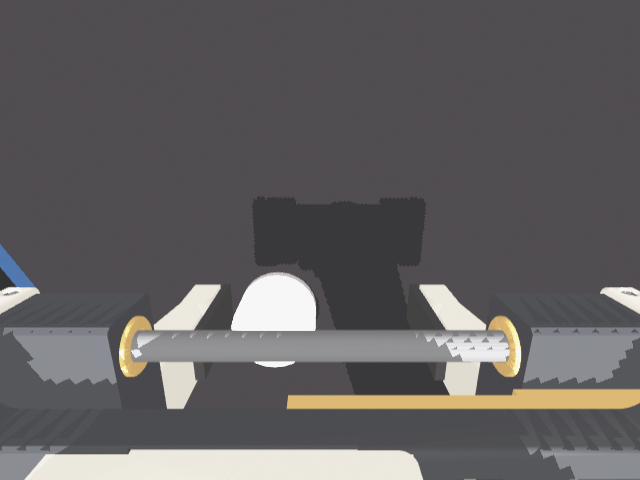

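```bash
python3 - <<'E'
import cv2
a=cv2.imread("pics/top0.png")[190:300,320:450]; b=cv2.imread("pics/side0.png")[240:360,260:400]
cv2.imwrite("pics/z1.png",cv2.resize(a,None,fx=5,fy=5,interpolation=2)); cv2.imwrite("pics/z2.png",cv2.resize(b,None,fx=5,fy=5,interpolation=2))
E
```

```text
(no output)
```

View pics/z1.png

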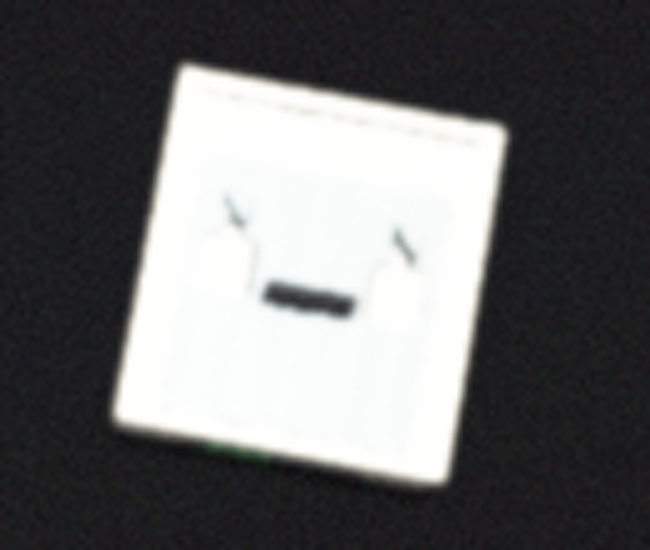

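View pics/z2.png

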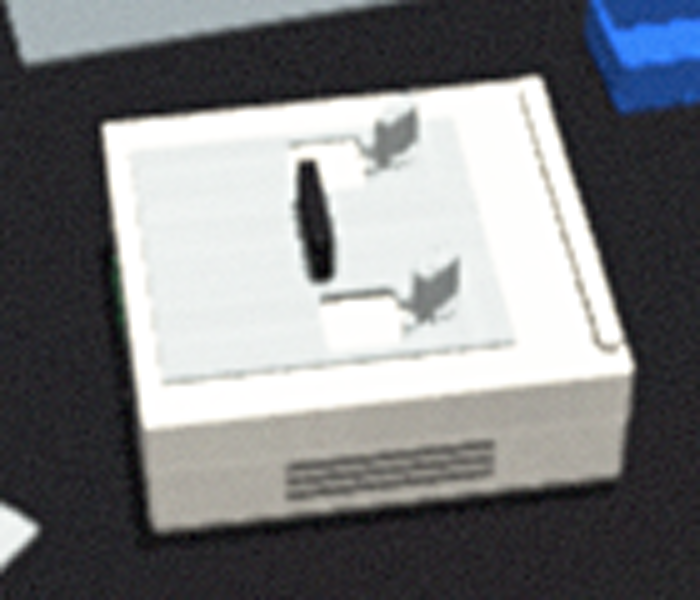

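```bash
cat > h.py <<'E'
import numpy as np, cv2
from station import *
from scipy.spatial.transform import Rotation as R
def cam(f):
    fl=240/np.tan(np.radians(f["vfov"]/2)); E=f["extrinsics"]; return fl,f["cx"],f["cy"],E[:3,:3],E[:3,3]
def cast(f,uv,z):
    fl,cx,cy,Rm,t=cam(f); uv=np.atleast_2d(uv).astype(float)
    d=np.c_[(uv[:,0]-cx)/fl,-(uv[:,1]-cy)/fl,-np.ones(len(uv))]@Rm; o=-Rm.T@t
    return o+d*((z-o[2])/d[:,2])[:,None]
def proj(f,p):
    fl,cx,cy,Rm,t=cam(f); c=np.atleast_2d(p)@Rm.T+t
    return np.c_[cx+fl*c[:,0]/-c[:,2],cy+fl*c[:,1]/c[:,2]]
def tool():
    s=get_state(); return s["eef_pos"],R.from_euler("xyz",s["ee_rot"]).as_matrix(),s
E
python3 - <<'E'
from h import *
f=grab_frame("top"); im=f["pixels"]; g=im.min(2)
def quad(mask,z,name):
    cs,_=cv2.findContours(mask.astype(np.uint8),cv2.RETR_EXTERNAL,cv2.CHAIN_APPROX_NONE)
    for c in cs:
        if cv2.contourArea(c)<300: continue
        r=cv2.minAreaRect(c); w=cast(f,c[:,0,:],z)[:,:2].astype(np.float32); rr=cv2.minAreaRect(w)
        print(name,np.round(r[0],1),"world",np.round(rr,4) if 0 else rr)
quad(g[190:300,320:450].size and (g>140)&(np.indices(g.shape)[1]>320)&(np.indices(g.shape)[1]<450)&(np.indices(g.shape)[0]>190)&(np.indices(g.shape)[0]<300),0.085,"unit")
I=np.indices(g.shape)
quad((g>110)&(I[1]>205)&(I[1]<315)&(I[0]>185)&(I[0]<290),0.004,"mat")
quad((g<110)&(I[1]>365)&(I[1]<400)&(I[0]>235)&(I[0]<260),0.119,"handle")
m=(g<110)&(I[1]>365)&(I[1]<400)&(I[0]>240)&(I[0]<260); v,u=np.nonzero(m); print("handle",u.mean(),v.mean(),cast(f,[u.mean(),v.mean()],0.104))
fs=grab_frame("side"); gs=fs["pixels"].min(2)
ms=(gs<80)&(I[1]>315)&(I[1]<330)&(I[0]>268)&(I[0]<300); v,u=np.nonzero(ms); print("handle side",u.mean(),v.mean(),cast(fs,[u.mean(),v.mean()],0.104))
E
```

```text
unit [382.  244.6] world ((0.5154098272323608, -0.19682097434997559), (0.21631954610347748, 0.23715075850486755), 80.55732727050781)
mat [260.  237.5] world ((0.5393709540367126, 0.20180262625217438), (0.2521400451660156, 0.2519283890724182), 86.81510925292969)
handle 381.22641509433964 249.71698113207546 [[ 0.49473246 -0.19304793  0.104     ]]
handle side 322.4117647058824 284.3235294117647 [[ 0.49590362 -0.19470888  0.104     ]]
```

```bash
cat >> h.py <<'E'
def goto(p,az):
    """tool-frame shift & rotvec to reach TCP p, tool pointing straight down with jaw axis z at azimuth az (deg)"""
    P,T,s=tool(); a=np.radians(az)
    zx=np.array([np.cos(a),np.sin(a),0]); x=np.array([0,0,-1.]); y=np.cross(zx,x)
    G=np.c_[x,y,zx]; rv=R.from_matrix(T.T@G).as_rotvec()
    print("pos",P.round(4),"az",np.degrees(np.arctan2(T[1,2],T[0,2])).round(2),"q6",s["q"][5].round(3),"shift",(T.T@(np.array(p)-P)).round(4),"rot",rv.round(4),"t",s["t"])
    return T.T@(np.array(p)-P),rv
E
python3 - <<'E'
from h import *
P,T,s=tool(); print(T.round(3))
for az in (80.6,-99.4): goto([0.47,-0.19,0.27],az)
E
```

```text
[[-0.     0.892 -0.453]
 [-0.001 -0.453 -0.892]
 [-1.     0.     0.001]]
pos [0.3055 0.6017 0.2261] az -116.92 q6 -0.288 shift [-0.0434  0.5051  0.6314] rot [ 2.8358e+00  1.0000e-04 -1.1000e-03] t 0.25
pos [0.3055 0.6017 0.2261] az -116.92 q6 -0.288 shift [-0.0434  0.5051  0.6314] rot [-0.3058  0.0008  0.    ] t 0.25
```

```bash
python3 -m crank '[[-0.02,0.03,0.04,0,0,0,1],[-0.04,0.06,0.08,-0.04,0,0,1],[-0.04,0.1,0.125,-0.08,0,0,1],[-0.04,0.14,0.175,-0.12,0,0,1],[-0.04,0.18,0.225,-0.16,0,0,1],[-0.04,0.22,0.275,-0.2,0,0,1],[-0.04,0.26,0.325,-0.24,0,0,1],[-0.04,0.3,0.375,-0.28,0,0,1],[-0.04,0.34,0.425,-0.3,0,0,1],[-0.04,0.38,0.475,-0.306,0,0,1]]'; python3 - <<'E'
from h import *
goto([0.46,-0.19,0.27],-99.4)
E
```

```text
t: 1.5
eef_pos: [0.4272, 0.0149, 0.2671]
ee_rot: [2.215, 1.569, 0.481]
force: [0.7, 0.1, -0.2]
width: 0.0875
pos [0.4272 0.0149 0.2671] az -99.32 q6 0.908 shift [-0.003   0.0656  0.1969] rot [ 0.0014 -0.0009 -0.0013] t 1.5
```

```bash
python3 -m crank '[[0,0.02,0.05,0,0,0,1],[0,0.04,0.1,0,0,0,1],[0,0.06,0.15,0,0,0,1],[0,0.066,0.197,0,0,0,1],[0,0.066,0.197,0,0,0,1]]'; python3 - <<'E'
from h import *
goto([0.46,-0.19,0.27],-99.4)
f=grab_frame("wrist"); E=f["extrinsics"]; print(-E[:3,:3].T@E[:3,3]); cv2.imwrite("pics/w1.png",f["pixels"][:,:,::-1])
for n,p in dict(L=(.5536,-.1476,.11),Rr=(.5356,-.2562,.11),H=(.495,-.194,.104)).items(): print(n,proj(f,p).round(1))
E
```

```text
t: 2.12
eef_pos: [0.4596, -0.191, 0.2661]
ee_rot: [-1.231, 1.57, -2.97]
force: [-0.2, 0.3, -0.2]
width: 0.0874
pos [ 0.4596 -0.191   0.2661] az -99.64 q6 1.401 shift [-0.0039  0.0002 -0.001 ] rot [-0.0041  0.0004  0.0011] t 2.125
[ 0.53916693 -0.20493382  0.42310268]
L [[249.8 125.7]]
Rr [[379.4 125.2]]
H [[315.5 183.8]]
```

View pics/w1.png

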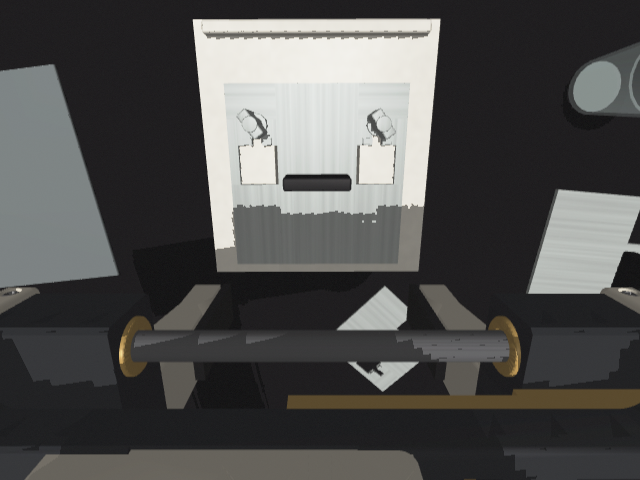

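```bash
python3 - <<'E'
import cv2
a=cv2.imread("pics/w1.png")[95:200,225:410]
cv2.imwrite("pics/z3.png",cv2.resize(a,None,fx=4.3,fy=4.3,interpolation=2))
E
```

```text
(no output)
```

View pics/z3.png

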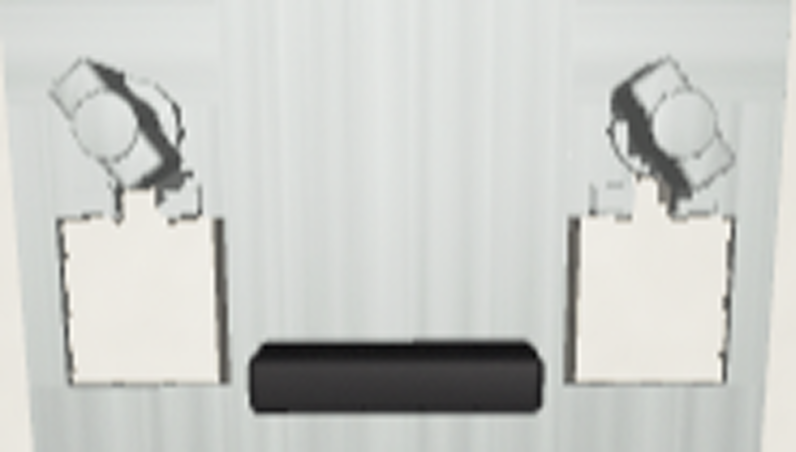

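```bash
python3 - <<'E'
from h import *
f=grab_frame("wrist")
z=lambda a:np.array(a)/4.3+[225,95]-0.38
print(cast(f,z([[105,126],[683,124]]),0.1215).round(4))
for n,q in dict(L=[[88,60],[52,92],[165,183],[125,170]],Rr=[[665,58],[625,90],[733,158],[695,190]]).items():
    w=cast(f,z(q),0.1215)[:,:2]; print(n,w.round(4),w.mean(0))
w=cast(f,z([[665,58],[733,158],[625,90],[695,190],[88,60],[165,183]]),0.1215)
for i in (0,2,4): d=w[i]-w[i+1]; print(np.degrees(np.arctan2(d[1],d[0])),np.linalg.norm(d))
# unit yaw from handle edge and opening edges
w=cast(f,z([[65,383],[725,383]]),0.089); d=w[0]-w[1]; print("yaw",np.degrees(np.arctan2(d[1],d[0]))-90,np.linalg.norm(d),w.mean(0))
w=cast(f,z([[255,410],[538,410],[262,342],[530,342]]),0.119); print(w.mean(0),w)
E
```

```text
[[ 0.5547 -0.1479  0.1215]
 [ 0.5368 -0.2564  0.1215]]
L [[ 0.5667 -0.1474]
 [ 0.5623 -0.1394]
 [ 0.5426 -0.157 ]
 [ 0.5462 -0.1499]] [ 0.55444687 -0.14843734]
Rr [[ 0.549  -0.2544]
 [ 0.5446 -0.2463]
 [ 0.529  -0.2651]
 [ 0.5244 -0.2573]] [ 0.53677424 -0.25576112]
28.290061693208916 0.02269678880817559
28.60870794201529 0.02307168357168451
21.596001920363086 0.025885976703770817
yaw -9.568353418667499 0.1461122512382444 [ 0.49299088 -0.19308501  0.089     ]
[ 0.49843911 -0.19449995  0.119     ] [[ 0.49648333 -0.16513429  0.119     ]
 [ 0.48695245 -0.22167063  0.119     ]
 [ 0.50961231 -0.16918456  0.119     ]
 [ 0.50070834 -0.22201033  0.119     ]]
```

```bash
python3 - <<'E'
from h import *
goto([0.5545,-0.148,0.2],118.4)
E
```

```text
pos [ 0.4599 -0.1888  0.2663] az -99.49 q6 1.399 shift [ 0.0663  0.0867 -0.0558] rot [2.4803e+00 5.0000e-04 4.0000e-04] t 2.225
```

```bash
python3 -m crank '[[0.01,0.01,-0.01,0.18,0,0,0.6],[0.02,0.02,-0.02,0.36,0,0,0.6],[0.03,0.03,-0.03,0.54,0,0,0.6],[0.04,0.045,-0.035,0.72,0,0,0.6],[0.05,0.055,-0.04,0.9,0,0,0.6],[0.06,0.065,-0.045,1.08,0,0,0.6],[0.066,0.075,-0.05,1.26,0,0,0.6],[0.066,0.087,-0.056,1.44,0,0,0.6],[0.066,0.087,-0.056,1.62,0,0,0.6],[0.066,0.087,-0.056,1.8,0,0,0.6]]'; python3 - <<'E'
from h import *
goto([0.5545,-0.148,0.15],118.4)
E
```

```text
t: 3.48
eef_pos: [0.5554, -0.1455, 0.2007]
ee_rot: [-1.848, 1.571, 0.897]
force: [-0.0, 0.2, -0.3]
width: 0.0527
pos [ 0.5554 -0.1455  0.2007] az 157.27 q6 -0.481 shift [ 0.0507  0.0026 -0.0001] rot [6.785e-01 0.000e+00 2.000e-04] t 3.475
```

```bash
python3 -m crank '[[0.01,0.001,0,0.18,0,0,0.6],[0.02,0.002,0,0.36,0,0,0.6],[0.035,0.0026,0,0.54,0,0,0.6],[0.05,0.0026,0,0.678,0,0,0.6],[0.05,0.0026,0,0.678,0,0,0.6]]'; python3 - <<'E'
from h import *
goto([0.5545,-0.148,0.098],118.4)
f=grab_frame("wrist"); cv2.imwrite("pics/w2.png",f["pixels"][:,:,::-1])
E
```

```text
t: 4.1
eef_pos: [0.5536, -0.1483, 0.1498]
ee_rot: [0.98, 1.569, 3.053]
force: [-0.4, 0.4, 0.7]
width: 0.0527
pos [ 0.5536 -0.1483  0.1498] az 118.79 q6 -1.147 shift [ 0.0518 -0.0011 -0.0002] rot [ 0.0069  0.001  -0.0015] t 4.1
```

View pics/w2.png

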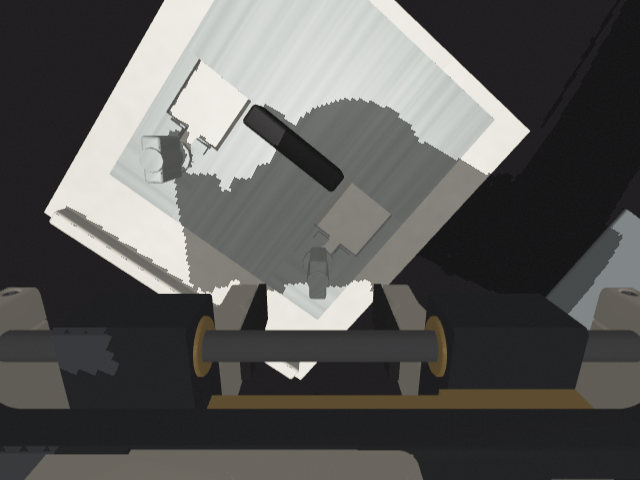

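The left bar (318,272) stands upright between the fingers (240 and 400), aligned. I descend and grip.

```bash
python3 -m crank '[[0.02,-0.001,0,0,0,0,0.6],[0.038,-0.001,0,0,0,0,0.6],[0.051,-0.001,0,0,0,0,0.6],[0.051,-0.001,0,0,0,0,0.6],[0.051,-0.001,0,0,0,0,0],[0.051,-0.001,0,0,0,0,0],[0.051,-0.001,0,0,0,0,0],[0.051,-0.001,0,0,0,0,0],[0.051,-0.001,0,0,0,0,0]]' 30; python3 - <<'E'
from h import *
print(goto([0.5545,-0.148,0.098],118.4)); s=get_state(); print(s["force"],s["moment"])
E
```

```text
t: 5.28
eef_pos: [0.5549, -0.149, 0.0996]
ee_rot: [0.002, 1.57, 2.072]
force: [-0.2, 3.2, 3.9]
width: 0.0097
pos [ 0.5549 -0.149   0.0996] az 118.62 q6 -1.149 shift [ 0.0016 -0.0002  0.0011] rot [ 0.0039  0.0004 -0.    ] t 5.275
(array([ 0.00158448, -0.00016615,  0.00107219]), array([ 3.91979485e-03,  4.14143845e-04, -1.64101347e-06]))
[-0.22828593  3.20813193  3.94311824] [ 1.03175921  0.01892415 -0.06811814]
```

```bash
python3 -m crank '[[-0.0003,0,0,-0.15,0,0,0],[-0.0006,0,0,-0.3,0,0,0],[-0.0009,0,0,-0.45,0,0,0],[-0.0012,0,0,-0.6,0,0,0],[-0.0015,0,0,-0.75,0,0,0],[-0.0018,0,0,-0.9,0,0,0],[-0.0021,0,0,-1.05,0,0,0],[-0.0024,0,0,-1.2,0,0,0],[-0.0027,0,0,-1.35,0,0,0],[-0.003,0,0,-1.5,0,0,0]]'; python3 - <<'E'
from h import *
goto([0.5545,-0.148,0.098],118.4); s=get_state(); print(s["force"],s["moment"])
E
```

```text
t: 6.52
eef_pos: [0.5552, -0.1491, 0.1027]
ee_rot: [3.04, 1.57, 0.332]
force: [-0.3, -0.4, 1.0]
width: 0.0099
pos [ 0.5552 -0.1491  0.1027] az -155.15 q6 0.356 shift [ 0.0047 -0.0013  0.0002] rot [ 1.5089e+00 -4.0000e-04  3.0000e-04] t 6.525
[-0.25934299 -0.39152088  0.95661058] [ 0.37446785 -0.1016168  -0.10570775]
```

```bash
python3 -m crank '[[-0.0003,0,0,-0.15,0,0,0],[-0.0006,0,0,-0.3,0,0,0],[-0.0009,0,0,-0.45,0,0,0],[-0.0012,0,0,-0.6,0,0,0],[-0.0015,0,0,-0.75,0,0,0],[-0.0018,0,0,-0.9,0,0,0],[-0.0021,0,0,-1.05,0,0,0],[-0.0022,0,0,-1.1,0,0,0]]'; python3 - <<'E'
from h import *
goto([0.5545,-0.148,0.098],118.4); s=get_state(); print(s["force"],s["moment"],s["joint_efforts"])
E
```

```text
t: 7.52
eef_pos: [0.5554, -0.1489, 0.1049]
ee_rot: [2.049, 1.57, 0.439]
force: [-0.1, 1.9, 0.0]
width: 0.0099
pos [ 0.5554 -0.1489  0.1049] az -92.22 q6 1.454 shift [ 0.0069 -0.001  -0.0008] rot [ 2.6072e+00 -1.2000e-03  3.0000e-04] t 7.525
[-0.0765921   1.90062274  0.03883106] [ 0.71237915 -0.16594718 -0.10723789] [ -1.05128501 -48.68033051  23.74330401   6.19369134  -0.16792651
   0.11180627]
```

Turned 2.6 rad so far; creep on to the stop, watching the vertical moment.

```bash
python3 -m crank '[[-0.0002,0,0,-0.08,0,0,0],[-0.0004,0,0,-0.16,0,0,0],[-0.0005,0,0,-0.22,0,0,0]]'; python3 - <<'E'
from h import *
goto([0.5545,-0.148,0.098],118.4); s=get_state(); print(s["force"],s["moment"],s["joint_efforts"])
E
```

```text
t: 7.9
eef_pos: [0.5554, -0.1488, 0.1054]
ee_rot: [1.959, 1.57, 0.568]
force: [0.6, 1.4, 0.1]
width: 0.01
pos [ 0.5554 -0.1488  0.1054] az -79.67 q6 1.674 shift [ 0.0074 -0.0008 -0.001 ] rot [ 2.8262e+00 -1.3000e-03  3.0000e-04] t 7.9
[0.61462427 1.41157493 0.06280494] [ 0.81715875 -0.20717212 -0.12420813] [ -1.22657239 -48.72701883  23.75971198   6.28365532  -0.19768255
  -0.54887339]
```

```bash
python3 -m crank '[[-0.0001,0,0,-0.06,0,0,0],[-0.0002,0,0,-0.12,0,0,0]]'; python3 - <<'E'
from h import *
goto([0.5545,-0.148,0.098],118.4); s=get_state(); print(s["force"],s["moment"],s["joint_efforts"])
E
```

```text
t: 8.15
eef_pos: [0.5555, -0.1488, 0.1056]
ee_rot: [1.813, 1.57, 0.542]
force: [0.5, 3.1, 0.1]
width: 0.0102
pos [ 0.5555 -0.1488  0.1056] az -72.81 q6 1.793 shift [ 0.0076 -0.0007 -0.0011] rot [ 2.946e+00 -1.500e-03  2.000e-04] t 8.15
[0.54439816 3.09103394 0.0759386 ] [ 0.85318504 -0.18804101 -0.08037435] [ -1.32589292 -48.53716493  23.73195648   6.31420031  -0.15221461
  -0.68055879]
```

```bash
python3 -m crank '[[-0.0001,0,0,-0.06,0,0,0],[-0.0002,0,0,-0.12,0,0,0]]'; python3 - <<'E'
from h import *
goto([0.5545,-0.148,0.098],118.4); s=get_state(); print(s["force"],s["moment"],s["joint_efforts"])
E
```

```text
t: 8.4
eef_pos: [0.5554, -0.1488, 0.1056]
ee_rot: [1.925, 1.57, 0.773]
force: [1.1, 2.1, -0.9]
width: 0.0105
pos [ 0.5554 -0.1488  0.1056] az -65.99 q6 1.913 shift [ 0.0076 -0.0005 -0.0011] rot [ 3.0649e+00 -1.6000e-03  5.0000e-04] t 8.4
[ 1.07152576  2.12975567 -0.91814748] [ 0.61453342 -0.3765407  -0.82582816] [-4.76634465e-01 -4.91534865e+01  2.37984842e+01  6.68901265e+00
 -3.69224902e-01  1.03260874e-02]
```

```bash
python3 -m crank '[[0,0,0,0.05,0,0,0.6],[0,0,0,0.05,0,0,0.6],[0,0,0,0.05,0,0,0.6],[-0.03,0,0,0.05,0,0,0.6],[-0.07,0,0,0.05,0,0,0.6],[-0.09,0,0,0.05,0,0,0.6]]'; python3 - <<'E'
from h import *
goto([0.5365,-0.256,0.16],118.4)
f=grab_frame("wrist"); cv2.imwrite("pics/w3.png",f["pixels"][:,:,::-1])
E
```

```text
t: 9.15
eef_pos: [0.5559, -0.1493, 0.198]
ee_rot: [1.106, 1.568, -0.095]
force: [0.4, -0.5, -0.6]
width: 0.0524
pos [ 0.5559 -0.1493  0.198 ] az -68.85 q6 1.862 shift [ 0.038  -0.0567  0.0924] rot [ 3.0151e+00 -3.6000e-03 -2.1000e-03] t 9.15
```

View pics/w3.png

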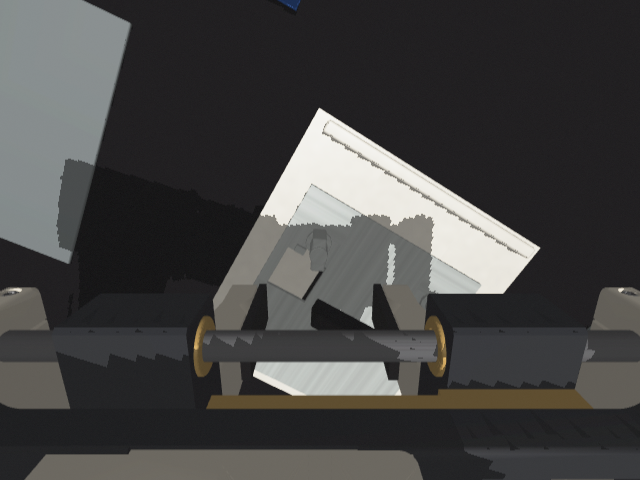

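```bash
python3 -m crank '[[0,-0.006,0.01,0.18,0,0,0.6],[0,-0.012,0.02,0.36,0,0,0.6],[0,-0.018,0.03,0.54,0,0,0.6],[0,-0.024,0.04,0.72,0,0,0.6],[0,-0.03,0.05,0.9,0,0,0.6],[0,-0.036,0.06,1.08,0,0,0.6],[0,-0.042,0.07,1.26,0,0,0.6],[0,-0.048,0.08,1.44,0,0,0.6],[0,-0.054,0.09,1.62,0,0,0.6],[0,-0.0567,0.0924,1.8,0,0,0.6]]'; python3 - <<'E'
from h import *
goto([0.5368,-0.256,0.15],118.4)
E
```

```text
t: 10.45
eef_pos: [0.5351, -0.2564, 0.1953]
ee_rot: [-0.266, 1.57, 3.009]
force: [-0.1, 0.5, -0.6]
width: 0.053
pos [ 0.5351 -0.2564  0.1953] az -172.37 q6 0.251 shift [ 0.0453 -0.0002 -0.0017] rot [ 1.2083e+00  4.0000e-04 -1.0000e-04] t 10.45
```

```bash
python3 -m crank '[[0.006,0,0,0.18,0,0,0.6],[0.012,0,-0.001,0.36,0,0,0.6],[0.018,0,-0.001,0.54,0,0,0.6],[0.024,0,-0.001,0.72,0,0,0.6],[0.03,0,-0.0017,0.9,0,0,0.6],[0.036,0,-0.0017,1.08,0,0,0.6],[0.045,0,-0.0017,1.208,0,0,0.6],[0.045,0,-0.0017,1.208,0,0,0.6]]'; python3 - <<'E'
from h import *
goto([0.5370,-0.2565,0.098],118.4)
f=grab_frame("wrist"); cv2.imwrite("pics/w4.png",f["pixels"][:,:,::-1])
E
```

```text
t: 11.45
eef_pos: [0.5365, -0.2555, 0.1498]
ee_rot: [0.847, 1.569, 2.921]
force: [-0.0, 0.1, 0.3]
width: 0.0525
pos [ 0.5365 -0.2555  0.1498] az 118.82 q6 -0.952 shift [ 0.0518 -0.     -0.0012] rot [ 0.0074  0.0011 -0.0013] t 11.45
```

View pics/w4.png

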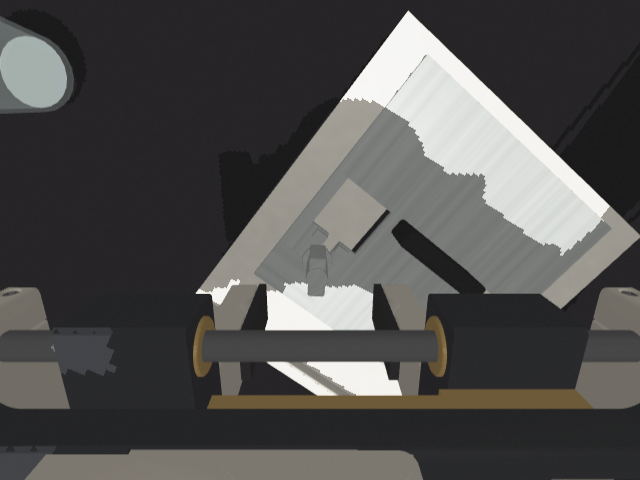

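The right bar (317,268) is centred and upright between the fingers; same descent and grip.

```bash
python3 -m crank '[[0.02,0,-0.001,0,0,0,0.6],[0.038,0,-0.001,0,0,0,0.6],[0.051,0,-0.001,0,0,0,0.6],[0.051,0,-0.001,0,0,0,0.6],[0.051,0,-0.001,0,0,0,0],[0.051,0,-0.001,0,0,0,0],[0.051,0,-0.001,0,0,0,0],[0.051,0,-0.001,0,0,0,0],[0.051,0,-0.001,0,0,0,0]]' 30; python3 -m crank '[[-0.0003,0,0,-0.15,0,0,0],[-0.0006,0,0,-0.3,0,0,0],[-0.0009,0,0,-0.45,0,0,0],[-0.0012,0,0,-0.6,0,0,0],[-0.0015,0,0,-0.75,0,0,0],[-0.0018,0,0,-0.9,0,0,0],[-0.0021,0,0,-1.05,0,0,0],[-0.0024,0,0,-1.2,0,0,0],[-0.0027,0,0,-1.35,0,0,0],[-0.003,0,0,-1.5,0,0,0]]'; python3 - <<'E'
from h import *
goto([0.5365,-0.256,0.098],118.4); s=get_state(); print(s["force"],s["moment"])
E
```

```text
t: 12.62
eef_pos: [0.5379, -0.2568, 0.0999]
ee_rot: [-2.808, 1.57, -0.736]
force: [-0.3, -1.7, -0.6]
width: 0.0097
t: 13.88
eef_pos: [0.5366, -0.2565, 0.1028]
ee_rot: [-0.53, 1.569, 3.047]
force: [-2.7, -0.3, 3.7]
width: 0.01
pos [ 0.5366 -0.2565  0.1028] az -155.04 q6 0.553 shift [ 0.0048 -0.0005 -0.0001] rot [ 1.5108e+00  1.7000e-03 -4.0000e-04] t 13.875
[-2.69265615 -0.25970477  3.74626986] [ 0.16272061  1.24073946 -0.10318948]
```

```bash
python3 -m crank '[[-0.0003,0,0,-0.15,0,0,0],[-0.0006,0,0,-0.3,0,0,0],[-0.0009,0,0,-0.45,0,0,0],[-0.0012,0,0,-0.6,0,0,0],[-0.0015,0,0,-0.75,0,0,0],[-0.0018,0,0,-0.9,0,0,0],[-0.0021,0,0,-1.05,0,0,0],[-0.0024,0,0,-1.2,0,0,0],[-0.0025,0,0,-1.25,0,0,0]]'; python3 - <<'E'
from h import *
goto([0.5365,-0.256,0.098],118.4); s=get_state(); print(s["force"],s["moment"])
E
```

```text
t: 15.0
eef_pos: [0.5362, -0.2573, 0.1053]
ee_rot: [-1.366, 1.568, -2.824]
force: [-3.6, -3.9, 2.9]
width: 0.0093
pos [ 0.5362 -0.2573  0.1053] az -83.53 q6 1.801 shift [ 0.0073  0.0005 -0.0013] rot [ 2.7589  0.0036 -0.    ] t 15.0
[-3.57843391 -3.94750482  2.94334748] [-1.66931712  1.55260213 -0.1224739 ]
```

```bash
for i in 1; do python3 -m crank '[[-0.0001,0,0,-0.06,0,0,0],[-0.0002,0,0,-0.12,0,0,0]]'; done; python3 - <<'E'
from h import *
goto([0.5365,-0.256,0.098],118.4); s=get_state(); print(s["force"],s["moment"])
E
python3 -m crank '[[-0.0001,0,0,-0.06,0,0,0],[-0.0002,0,0,-0.12,0,0,0]]'; python3 - <<'E'
from h import *
goto([0.5365,-0.256,0.098],118.4); s=get_state(); print(s["force"],s["moment"])
E
```

```text
t: 15.25
eef_pos: [0.5362, -0.2575, 0.1056]
ee_rot: [-1.411, 1.568, -2.75]
force: [-4.0, -4.3, 3.3]
width: 0.0099
pos [ 0.5362 -0.2575  0.1056] az -76.72 q6 1.92 shift [ 0.0076  0.0006 -0.0013] rot [ 2.8777e+00  3.6000e-03 -1.0000e-04] t 15.25
[-3.96148445 -4.29201021  3.32439314] [-1.86447852  1.54525721 -0.14230581]
t: 15.5
eef_pos: [0.5362, -0.2575, 0.1057]
ee_rot: [-1.533, 1.568, -2.753]
force: [-4.3, -4.3, 3.1]
width: 0.0099
pos [ 0.5362 -0.2575  0.1057] az -69.86 q6 2.04 shift [ 0.0077  0.0008 -0.0013] rot [2.9974e+00 3.6000e-03 1.0000e-04] t 15.5
[-4.3000743  -4.26033537  3.13036287] [-2.01572566  1.42006458 -0.39702259]
```

```bash
python3 -m crank '[[-0.0001,0,0,-0.05,0,0,0],[-0.0001,0,0,-0.08,0,0,0]]'; python3 - <<'E'
from h import *
goto([0.5365,-0.256,0.098],118.4); s=get_state(); print(s["force"],s["moment"])
E
python3 -m crank '[[0,0,0,0.05,0,0,0.6],[0,0,0,0.05,0,0,0.6],[0,0,0,0.05,0,0,0.6],[-0.03,0,0,0.05,0,0,0.6],[-0.07,0,0,0.05,0,0,0.8],[-0.11,0,0,0.05,0,0,0.8]]'
python3 - <<'E'
from h import *
goto([0.495,-0.194,0.2],-9.5)
goto([0.495,-0.194,0.2],-189.5)
f=grab_frame("wrist"); cv2.imwrite("pics/w5.png",f["pixels"][:,:,::-1])
E
```

```text
t: 15.75
eef_pos: [0.5363, -0.2575, 0.1058]
ee_rot: [-1.653, 1.569, -2.794]
force: [-3.7, -4.2, 3.1]
width: 0.0109
pos [ 0.5363 -0.2575  0.1058] az -65.37 q6 2.119 shift [ 0.0078  0.0008 -0.0012] rot [3.0759e+00 3.3000e-03 4.0000e-04] t 15.75
[-3.74415536 -4.16584445  3.09664714] [-1.92941495  1.34431729 -0.76677131]
t: 16.5
eef_pos: [0.5374, -0.2563, 0.2167]
ee_rot: [-2.118, 1.57, 2.975]
force: [0.4, -0.1, 0.3]
width: 0.0654
pos [ 0.5374 -0.2563  0.2167] az -68.16 q6 2.069 shift [ 0.0167 -0.0162 -0.0736] rot [-1.0238e+00 -5.0000e-04  3.0000e-04] t 16.5
pos [ 0.5374 -0.2563  0.2167] az -68.16 q6 2.069 shift [ 0.0167 -0.0162 -0.0736] rot [2.1178e+00 3.0000e-04 6.0000e-04] t 16.5
```

View pics/w5.png

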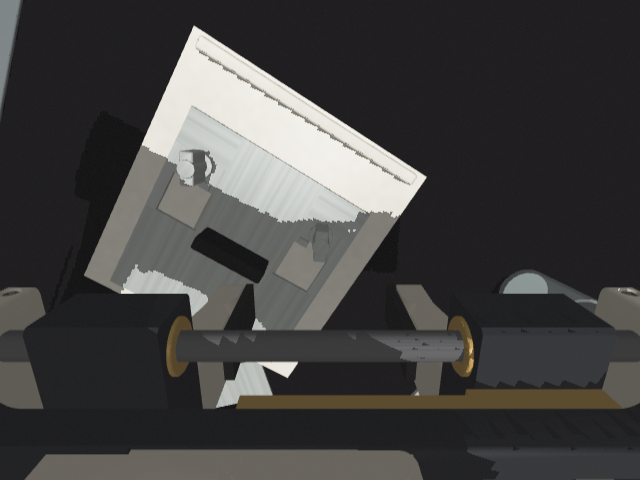

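```bash
python3 -m crank '[[0,-0.002,-0.008,0.18,0,0,0.6],[0,-0.004,-0.016,0.36,0,0,0.6],[0,-0.006,-0.024,0.54,0,0,0.6],[0,-0.008,-0.032,0.72,0,0,0.6],[0,-0.01,-0.04,0.9,0,0,0.6],[0,-0.012,-0.048,1.08,0,0,0.6],[0,-0.014,-0.056,1.26,0,0,0.6],[0,-0.016,-0.064,1.44,0,0,0.6],[0,-0.016,-0.074,1.62,0,0,0.6],[0,-0.016,-0.074,1.8,0,0,0.6]]'; python3 - <<'E'
from h import *
goto([0.4965,-0.194,0.15],170.5)
E
```

```text
t: 17.8
eef_pos: [0.4951, -0.1931, 0.2157]
ee_rot: [-2.895, 1.57, 0.393]
force: [0.5, -0.4, 0.2]
width: 0.0526
pos [ 0.4951 -0.1931  0.2157] az -171.6 q6 0.149 shift [ 0.0657  0.0011 -0.0012] rot [ 3.123e-01 -3.000e-04  1.000e-04] t 17.8
```

```bash
python3 -m crank '[[0.02,0.001,-0.001,0.16,0,0,0.6],[0.04,0.001,-0.001,0.312,0,0,0.6],[0.065,0.001,-0.001,0.312,0,0,0.6],[0.065,0.001,-0.001,0.312,0,0,0.6]]'; python3 - <<'E'
from h import *
goto([0.4965,-0.194,0.094],170.5)
f=grab_frame("wrist"); cv2.imwrite("pics/w6.png",f["pixels"][:,:,::-1])
E
```

```text
t: 18.3
eef_pos: [0.4951, -0.1943, 0.149]
ee_rot: [0.058, 1.567, 3.039]
force: [0.3, 0.3, 0.7]
width: 0.0525
pos [ 0.4951 -0.1943  0.149 ] az 170.81 q6 -0.155 shift [ 0.055  -0.0005 -0.0016] rot [ 0.0055  0.0037 -0.0002] t 18.3
```

View pics/w6.png

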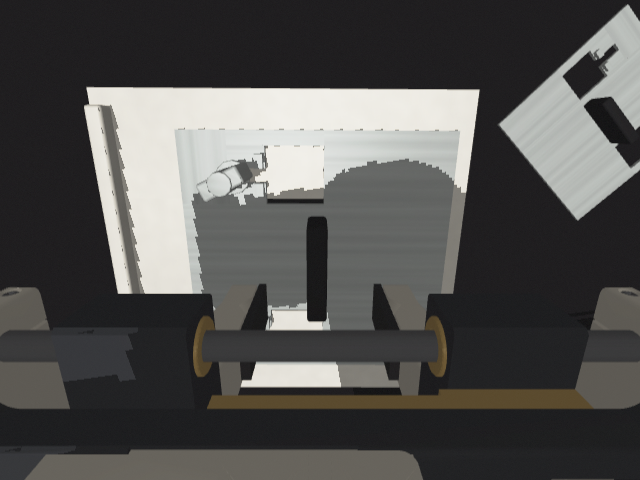

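The handle (317, 217–320) sits centred between the fingers. Descend and grip.

```bash
python3 -m crank '[[0.02,0,-0.001,0,0.003,0,0.6],[0.038,0,-0.001,0,0.003,0,0.6],[0.054,0,-0.001,0,0.003,0,0.6],[0.054,0,-0.001,0,0.003,0,0.6],[0.054,0,-0.001,0,0.003,0,0],[0.054,0,-0.001,0,0.003,0,0],[0.054,0,-0.001,0,0.003,0,0],[0.054,0,-0.001,0,0.003,0,0],[0.054,0,-0.001,0,0.003,0,0]]' 40; python3 - <<'E'
from h import *
goto([0.4960+.0355,-0.194-.006,0.094],170.5)
E
```

```text
t: 19.48
eef_pos: [0.4972, -0.1947, 0.0968]
ee_rot: [3.139, 1.568, -0.164]
force: [-1.2, 0.1, 2.4]
width: 0.0117
pos [ 0.4972 -0.1947  0.0968] az 170.77 q6 -0.156 shift [ 0.0029 -0.0003 -0.0347] rot [ 0.0047 -0.0028 -0.    ] t 19.475
```

```bash
python3 -m crank '[[0,0,-0.004,0,0,0,0],[0,0,-0.009,0,0,0,0],[0,0,-0.014,0,0,0,0],[0,0,-0.019,0,0,0,0],[0,0,-0.024,0,0,0,0],[0,0,-0.029,0,0,0,0],[0,0,-0.032,0,0,0,0],[0,0,-0.034,0,0,0,0],[0,0,-0.034,0,0,0,0]]'; python3 - <<'E'
from h import *
goto([0.4960+.0355,-0.194-.006,0.094],170.5);s=get_state(); print(s["force"],s["moment"])
f=grab_frame("wrist"); cv2.imwrite("pics/w7.png",f["pixels"][:,:,::-1])
E
```

```text
t: 20.6
eef_pos: [0.5293, -0.2003, 0.0968]
ee_rot: [1.601, 1.57, -1.702]
force: [-6.0, 0.6, 6.5]
width: 0.0115
pos [ 0.5293 -0.2003  0.0968] az 170.76 q6 -0.146 shift [ 0.0028 -0.0007 -0.0021] rot [ 0.0046 -0.     -0.0005] t 20.6
[-5.96997519  0.55640581  6.50708779] [ 0.30146083  2.05811252 -0.00527275]
```

View pics/w7.png

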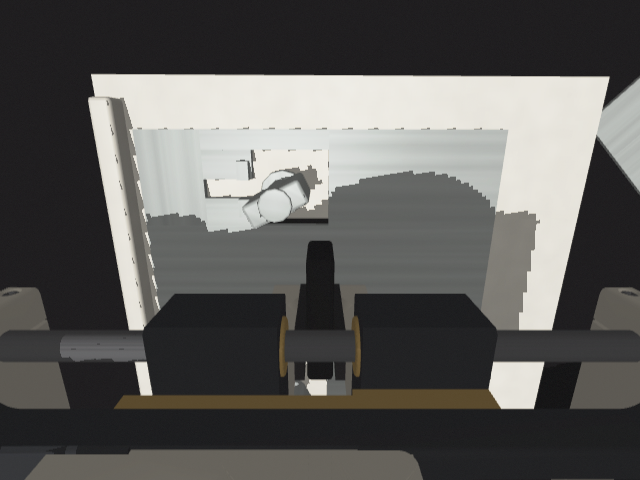

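```bash
python3 -m crank '[[0,0,-0.002,0,0,0,0],[0,0,-0.003,0,0,0,0],[0,0,-0.003,0,0,0,0]]'; python3 - <<'E'
from h import *
goto([0.4960+.0355,-0.194-.006,0.094],170.5);s=get_state(); print(s["force"],s["moment"])
f=grab_frame("wrist"); cv2.imwrite("pics/w8.png",f["pixels"][:,:,::-1])
E
```

```text
t: 21.02
eef_pos: [0.5321, -0.2007, 0.0968]
ee_rot: [0.996, 1.57, -2.306]
force: [-6.3, 0.4, 5.6]
width: 0.0117
pos [ 0.5321 -0.2007  0.0968] az 170.76 q6 -0.145 shift [ 0.0028 -0.0006  0.0007] rot [ 0.0046  0.0003 -0.0005] t 21.025
[-6.30247614  0.42468336  5.609179  ] [0.38428399 2.22716491 0.06828277]
```

View pics/w8.png

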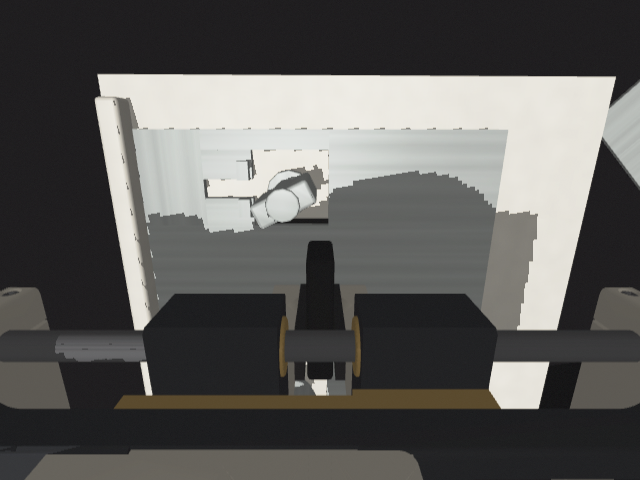

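```bash
python3 -m crank '[[-0.003,0,0,0,0,0,0],[-0.008,0,0,0,0,0,0],[-0.014,0,0,0,0,0,0],[-0.022,0,0,0,0,0,0]]'; python3 - <<'E'
from h import *
goto([0.4960+.0355,-0.194-.006,0.094],170.5);s=get_state(); print(s["force"],s["moment"])
f=grab_frame("wrist"); cv2.imwrite("pics/w9.png",f["pixels"][:,:,::-1])
f=grab_frame("side"); cv2.imwrite("pics/s9.png",cv2.resize(f["pixels"][200:360,230:430,::-1],None,fx=3.5,fy=3.5))
E
```

```text
t: 21.58
eef_pos: [0.5342, -0.2006, 0.1193]
ee_rot: [3.119, 1.567, -0.183]
force: [0.2, -0.5, -2.4]
width: 0.0115
pos [ 0.5342 -0.2006  0.1193] az 170.79 q6 -0.145 shift [ 0.0253 -0.0002  0.0029] rot [ 0.0051 -0.0035 -0.0001] t 21.575
[ 0.16555683 -0.52608422 -2.39658274] [ 0.07223636 -0.07290067  0.02200458]
```

View pics/w9.png

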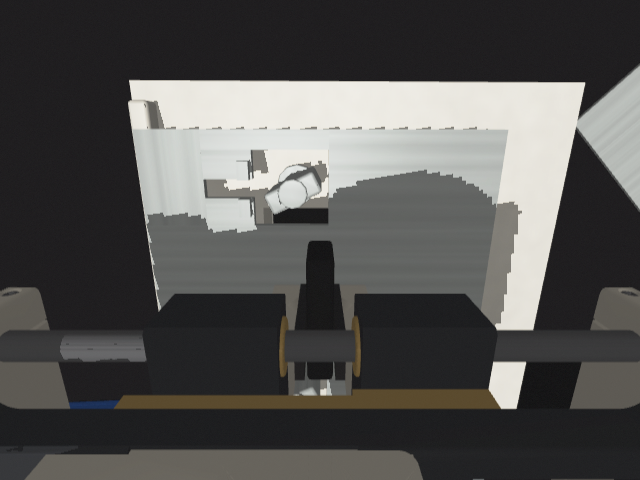

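View pics/s9.png

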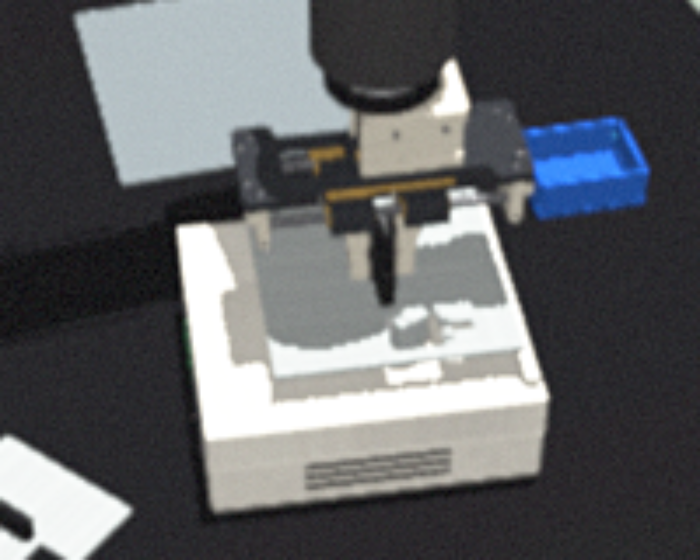

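```bash
python3 -m crank '[[-0.015,0,0,0,0,0,0],[-0.03,0,0,0,0,0,0],[-0.045,0,0,0,0,0,0],[-0.06,0,0,0,0,0,0],[-0.07,0,0,0,0,0,0],[-0.075,0,0,0,0,0,0]]'; python3 - <<'E'
from h import *
f=grab_frame("top"); I=np.indices((480,640)); g=f["pixels"].min(2)
m=((g>110)&(I[1]>205)&(I[1]<315)&(I[0]>185)&(I[0]<290)).astype(np.uint8)
c=max(cv2.findContours(m,0,cv2.CHAIN_APPROX_NONE)[0],key=cv2.contourArea)
print(cv2.minAreaRect(cast(f,c[:,0],0.004)[:,:2].astype(np.float32)))
goto([0.5385,0.202,0.19],170.8);s=get_state(); print(s["force"],s["moment"])
cv2.imwrite("pics/t10.png",f["pixels"][:,:,::-1])
E
```

```text
t: 22.42
eef_pos: [0.5338, -0.2006, 0.1946]
ee_rot: [-3.115, 1.567, -0.135]
force: [-0.3, 0.7, -3.2]
width: 0.0114
((0.5392362475395203, 0.20106619596481323), (0.2549552023410797, 0.256438285112381), 86.90007781982422)
pos [ 0.5339 -0.2006  0.1948] az 170.78 q6 -0.145 shift [ 0.0046 -0.3982  0.06  ] rot [-0.0003 -0.004  -0.    ] t 22.475
[ 0.69128297 -0.78938395 -2.46009748] [ 0.0643807  -0.13115148  0.00512118]
```

View pics/t10.png

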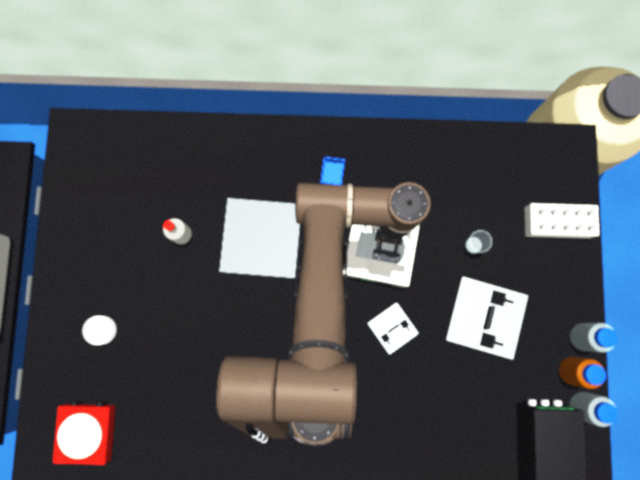

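```bash
python3 -m crank '[[0,-0.02,0.003,0,0,0,0],[0,-0.06,0.01,0,0,0,0],[0,-0.1,0.016,0,0,0,0],[0,-0.145,0.022,0,0,0,0],[0,-0.19,0.029,0,0,0,0],[0,-0.235,0.036,0,0,0,0],[0,-0.28,0.043,0,0,0,0],[0,-0.325,0.05,0,0,0,0],[0,-0.365,0.056,0,0,0,0],[0,-0.398,0.06,0,0,0,0]]';python3 -m crank '[[0,0,0,0,0,0,0],[0,0,0,0,0,0,0]]'; python3 - <<'E'
from h import *
goto([0.5390,0.2015,0.02],170.8);s=get_state(); print(s["force"],s["moment"])
f=grab_frame("side"); cv2.imwrite("pics/s11.png",f["pixels"][:,:,::-1])
E
```

```text
t: 23.72
eef_pos: [0.5377, 0.2034, 0.193]
ee_rot: [2.862, 1.568, -0.44]
force: [0.4, 0.2, -3.3]
width: 0.0117
t: 23.98
eef_pos: [0.5378, 0.2016, 0.193]
ee_rot: [2.696, 1.569, -0.606]
force: [-0.0, -1.1, -3.1]
width: 0.0116
pos [0.5378 0.2016 0.193 ] az 170.79 q6 -0.862 shift [ 0.173  -0.0003 -0.0009] rot [-0.0001 -0.002  -0.001 ] t 23.975
[-0.04787179 -1.13973861 -3.14822126] [ 0.05524689 -0.04143414 -0.01749062]
```

View pics/s11.png

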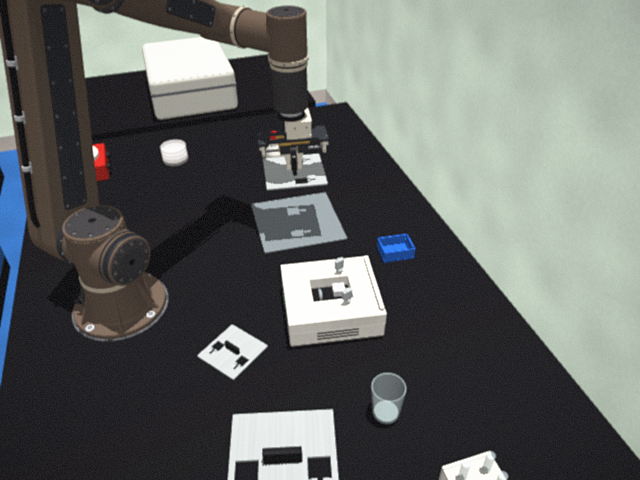

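```bash
python3 -m crank '[[0.02,0,-0.001,0,0,0,0],[0.045,0,-0.001,0,0,0,0],[0.07,0,-0.001,0,0,0,0],[0.095,0,-0.001,0,0,0,0],[0.12,0,-0.001,0,0,0,0],[0.14,0,-0.001,0,0,0,0],[0.155,0,-0.001,0,0,0,0],[0.163,0,-0.001,0,0,0,0],[0.168,0,-0.001,0,0,0,0],[0.171,0,-0.001,0,0,0,0]]'; python3 - <<'E'
from h import *
goto([0.5390,0.2015,0.0158],170.8);s=get_state(); print(s["force"],s["moment"])
E
```

```text
t: 25.28
eef_pos: [0.54, 0.2018, 0.0228]
ee_rot: [-3.025, 1.567, -0.044]
force: [-1.2, 0.2, -2.7]
width: 0.0114
pos [0.54   0.2018 0.0228] az 170.78 q6 -0.862 shift [0.007  0.0004 0.0009] rot [-0.0004 -0.0035  0.0004] t 25.275
[-1.21686044  0.21712644 -2.71948395] [ 0.06059401 -0.09409571 -0.03526153]
```

```bash
python3 -m crank '[[0.002,0,0,0,0,0,0],[0.004,0,0,0,0,0,0],[0.006,0,0,0,0,0,0],[0.006,0,0,0,0,0,0]]'; python3 - <<'E'
from h import *
goto([0.5390,0.2015,0.0158],170.8);s=get_state(); print(s["force"],s["moment"])
E
```

```text
t: 25.78
eef_pos: [0.5396, 0.2016, 0.0165]
ee_rot: [3.102, 1.568, -0.2]
force: [-0.3, -0.4, -2.5]
width: 0.0116
pos [0.5396 0.2016 0.0165] az 170.78 q6 -0.862 shift [0.0007 0.0002 0.0006] rot [-0.0004 -0.0029 -0.0001] t 25.775
[-0.28402051 -0.35811631 -2.49652801] [ 0.06322148 -0.0557717   0.00013049]
```

Not yet bearing (weight still −2.5 N); a touch lower.

```bash
python3 -m crank '[[0.001,0,0,0,0,0,0],[0.0015,0,0,0,0,0,0],[0.0015,0,0,0,0,0,0]]'; python3 - <<'E'
from h import *
goto([0.5390,0.2015,0.0158],170.8);s=get_state(); print(s["force"],s["moment"])
E
```

```text
t: 26.15
eef_pos: [0.5398, 0.2017, 0.0158]
ee_rot: [-3.081, 1.567, -0.101]
force: [-2.7, -1.0, 5.5]
width: 0.0118
pos [0.5398 0.2017 0.0158] az 170.79 q6 -0.862 shift [-0.      0.0003  0.0008] rot [-0.0002 -0.0034  0.0002] t 26.15
[-2.66661947 -0.98454618  5.51679124] [-1.20897911e-01  1.01094330e+00  7.48386321e-04]
```

The cover rests on the mat (force changed to +5.5 N). Release slowly and rise.

```bash
python3 -m crank '[[0,0,0,0,0,0,0.3],[0,0,0,0,0,0,0.5],[0,0,0,0,0,0,0.6],[0,0,0,0,0,0,0.6],[-0.02,0,0,0,0,0,0.6],[-0.05,0,0,0,0,0,0.6],[-0.1,0,0,0,0,0,0.6],[-0.15,0,0,0,0,0,0.6],[-0.18,0,0.03,0,0,0,0.6],[-0.18,0,0.08,0,0,0,0.6]]';python3 -m crank '[[0,-0.05,0.05,0,0,0,0.6],[0,-0.1,0.08,0,0,0,0.6],[0,-0.15,0.08,0,0,0,0.6],[0,-0.2,0.08,0,0,0,0.6],[0,-0.2,0.08,0,0,0,0.6]]'; python3 - <<'E'
from h import *
for n in("side","top"):
    f=grab_frame(n); cv2.imwrite(f"pics/{n}12.png",f["pixels"][:,:,::-1])
print(get_state()["eef_pos"],get_state()["force"])
E
```

```text
t: 27.4
eef_pos: [0.4613, 0.2156, 0.1972]
ee_rot: [-2.625, 1.564, 0.355]
force: [-1.2, 1.3, 0.9]
width: 0.0526
t: 28.02
eef_pos: [0.4132, 0.4277, 0.1935]
ee_rot: [2.866, 1.568, -0.435]
force: [-0.3, -1.0, -0.4]
width: 0.0528
[0.41291509 0.42476336 0.19383576] [ 0.62315981 -0.11422413 -0.54569697]
```

View pics/side12.png

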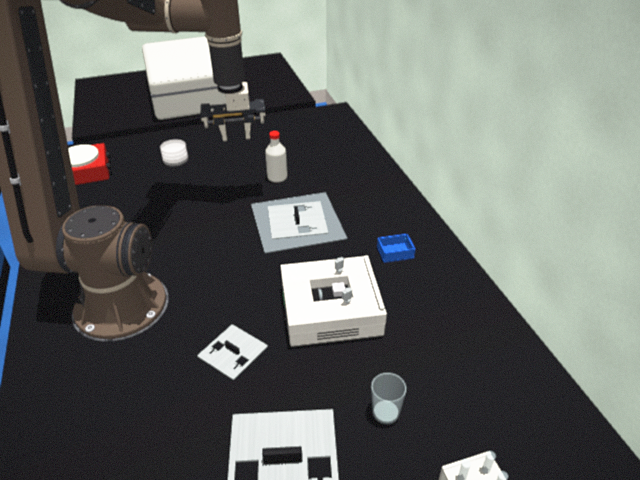

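View pics/top12.png

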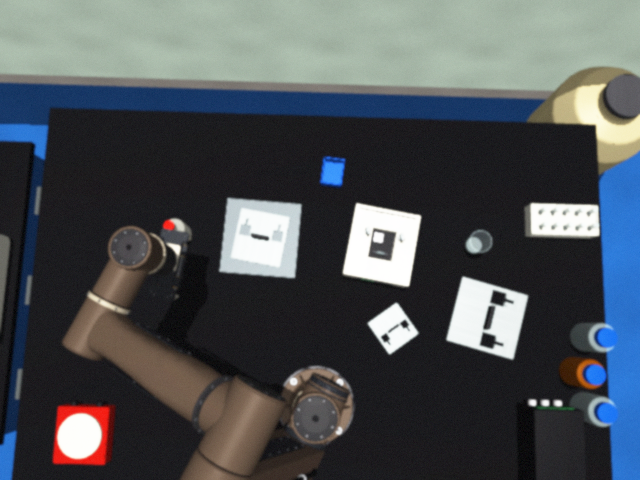

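```bash
python3 - <<'E'
from h import *
f=grab_frame("top"); I=np.indices((480,640)); g=f["pixels"].min(2)
v,u=np.nonzero((g<80)&(I[1]>250)&(I[1]<270)&(I[0]>230)&(I[0]<245)); print(cast(f,[u.mean(),v.mean()],0.023))
s=get_state(); print(s["force"],abs(s["qd"]).max(),s["t"])
job_done()
E
```

```text
[[0.53724419 0.20228075 0.023     ]]
[-0.01599024 -1.3726304  -0.09868227] 0.01932483986716416 28.175
the job is handed in; nothing more can be done
```

I opened the unit, set the cover on the mat handle up, and handed the job in at t = 28.2 s. No verdict is reported.

- **Screws:** I turned the left screw about 3.0 rad and the right about 3.1 rad counter-clockwise, each in one grasp. At the end of each turn the vertical moment rose to about 0.8 N m, which I took as the stop.
- **Cover:** It slid about 35 mm towards the lip, the last half-millimetre or so short of contact, and lifted off level. I lowered it onto the mat, and the vertical force went from −2.5 to +5.5 N just before I let go.

The last pictures and readings showed:
- The cover is about 2 mm from the mat's centre by the handle's position in the top camera, and it looks flat.
- The bottle, beaker and tray appear in the same pixel positions as at the start.
- The gripper was clear of everything and the arm was nearly still.

**Disagreements:**
- The screw bars stood at about 38° to the unit's axis at the start. That is more than the stated 0 to 0.4 rad if the bars lie along x when tight. I took it as a mounting offset and relied on feeling the stops.
- I did not measure the screw angles again after lifting the cover.

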